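Clamp the carved farmer under the clutch press

TASK

The half-carved wooden farmer is to be held for carving. Lay it on its back on the bed of the small press, its square foot block under the pad, slide it gently along the bed until the block butts squarely against the low stop, and let go of it; then turn the brass knob clockwise until its slip clutch clicks once, stop there, and take the hand away. Do not ram the stop, do not crank on past the click, and leave the bowl, plumb bob and bamboo sticks alone.

Things in the scene. Friction and masses are not known exactly. Their poses are not given: they have to be found in the camera images.
- press: Small iron hold-down press bolted down. Origin: bed underside, on the vertical screw axis. Bed 15 mm thick, x -120 to +50, y -65 to +90 mm; work slides on it in +x; open on the -x and -y sides. Column: x -22 to +22, y +50 to +85, 105 mm high. It carries a bridge (x -22 to +22, y -30 to +85, 83 to 105 mm above the ledge) with pad, collar and knob on the axis x = y = 0.
- stop: Low steel stop fixed on the press bed, 12 x 56 x 22 mm. Origin: middle of the lower edge of its near face, at x +30 mm in the press frame, 15 mm above the ledge; the face looks to the press's -x. When the foot block butts against it, the figure's origin lies on the screw axis.
- pad: Round rubber-faced pressing pad on the screw's lower end, 28 mm across. Origin: centre of its underside. At the start it is 57 to 61 mm above the ledge (the foot block lying on the bed reaches 55 mm). It goes down 3.0 mm for each radian the collar is turned clockwise, without turning itself, and then squeezes the block with about 40 N; the screw does not run back by itself.
- collar: Brass collar on the screw under the knob, 52 mm across, 6 mm thick, top 111 mm above the ledge, dark mark on its rim towards its own -x; axes as the knob's at the start. Once the pad is tight it stands still and the knob slips over it in clicks of 0.52 rad: torque peaks at 0.13 rad of slip, reverses past 0.26 (the knob pulls the hand on, 0.1 to 0.2 at rest) and rests at 0.52; next peak at 0.65.
- knob: Fluted round brass knob, 44 mm across, 113 to 141 mm above the ledge, over the collar; dark rib on top towards its own -x. Origin: centre of its underside. Turned clockwise it first carries the collar along against 0.33 N m of drag (held at rest about 0.1); with the pad tight the torque climbs to 0.43 N m (0.15 to 0.25 at rest), then the clutch slips. Grip it with 30 N or more.
- knob_grip (a point): Point on the knob's axis half-way up, 129 mm above the ledge, where to grip it from above (44 mm wide at any yaw; fingertips must stay above the collar at 111 mm).
- figure: Half-carved farmer of pale wood lying on its flat back, about 0.2 kg. Origin: under the middle of its square foot block (60 mm along x, 50 mm in y, 40 mm high). From the block the flat-sided body (40 mm wide, 36 mm high) runs from x -30 to -115 mm, then head and conical hat, ending at x -162 mm. Grip the body across y at about x -85 mm, so that the hand stays clear of the knob.
- bowl: Aluminium bowl, 140 mm across, 50 mm high; origin under its middle. Bystander.
- plumb_bob: Brass plumb bob standing point up, 38 mm across, 90 mm high; origin under its middle. Bystander.
- stick0: Bamboo burnishing stick, 220 x 13 x 8 mm, along its own x; origin under its middle. Bystander.
- stick1: Second bamboo burnishing stick, the same size. Bystander.
Mind the look-alikes: they are no part of the job. What is meant by the figure is not turquoise, and is the smaller of those in its own colour.

How it is judged (in metres and radians):
On the way, in this order (a step that is already met when the one before it is completed fails the run):
1. the figure lies flat on the press bed, its foot block squarely against the stop, released, the pad not yet pressing and the clutch not slipped (x of figure in the frame of press between -0.0035 and 0.004 m and y of figure in the frame of press between -0.012 and 0.012 m and z of figure in the frame of press below 0.018 m and angle between the x axis of figure and the x axis of press, either way round below 0.12 rad and angle between figure's own z axis and vertical below 0.06 rad and contact force between the fingers and figure below 0.2 N and contact force between pad and figure below 2 N and angle between the x axis of knob and the x axis of collar, either way round below 0.25 rad), for 0.2 s.
2. the pad presses the block and the clutch has clicked (contact force between pad and figure above 12 N and angle between the x axis of knob and the x axis of collar, either way round above 0.36 rad), for 0.1 s.
At the end, for the whole second after the job is handed in: The figure lies flat on the bed, its foot block within 3.5 mm of the stop, within 12 mm of the screw axis sideways and 0.12 rad of square; the pad holds it with over 12 N; the knob has slipped over the collar by more than 0.36 rad (one click, resting near 0.52) and never by over 0.72 (all of step 2 and x of figure in the frame of press between -0.0035 and 0.004 m and y of figure in the frame of press between -0.012 and 0.012 m and angle between the x axis of figure and the x axis of press, either way round below 0.12 rad and angle between figure's own z axis and vertical below 0.06 rad and linear speed of figure below 0.01 m/s); the robot touches nothing.
It fails at once if the clutch is cranked on into a second click (knob slipped more than 0.72 rad over the collar) (angle between the x axis of knob and the x axis of collar, either way round above 0.72 rad).
It fails at once if the block is rammed against the stop with more than 25 N (contact force between stop and figure above 25 N).
It fails at once if a bystander is moved by more than 20 mm (distance of any of bowl, plumb_bob, stick0, stick1 from where it was at the start of the episode above 0.02 m).
It also fails if it takes over 72 s, if anything falls off the work surface, if the arm or the gripper's body presses on something with over 40 N, if the wrist force passes 120 N, or if a joint passes its speed limit or range.

ROBOT

A 6-joint arm with a two-finger parallel gripper is mounted at the origin on the work surface. World frame = base frame: x ahead of the robot, y to its left, z up, the work surface at z = 0. Lengths are in m, angles in degrees, forces in N, time in s.
With the tool pointing down it reaches from about 0.3 to 0.75 m from the base axis. Payload 8.5 kg.
Tool frame: the origin (TCP) lies midway between the tips of the shut fingers; the grasp point (between the pads) lies 19 mm behind it (bot.grasp_offset is the distance from the TCP to the grasp point, in m); z points along the fingers, y is the line along which they close (so a half turn about z gives the same grasp; the last joint's range is limited). The gripper opens to 88 mm and grips with 3 to 60 N. Pads are 18 mm wide; open, the fingers measure 123 mm over their backs; the gripper's body (75 mm by 187 mm) begins 45 mm behind the grasp point.
Start: joints at [53.955, 21.807, 74.336, -0, 83.858, -12.336], TCP at [0.221, 0.504, 0.21] pointing down, gripper open.
Joint ranges: [-178.18, 178.18], [-50.72, 133.34], [12.68, 142.11], [-81.47, 261.47], [9.98, 163.14], [-165.26, 165.26]. Speed limits (degrees/s): [136.94, 136.94, 180, 180, 180, 180].

INTERFACE

Orientations are given as a 3x3 rotation matrix whose columns are the frame's x, y, z axes.
In Python, from bench import bot, read_camera, calibration, look_for, pinpoint gives the robot as it stands.
- The arm moves only by the tool jog_arm, never from a script. Its argument "motion" is a list of rows, each a list of 7 numbers: the finger opening in cm, from 0 to 8.81, then the shift along the tool's x, y, z in cm, then the turn, a rotation vector about the tool's x, y, z in degrees. A call has 1 to 8 rows; each row shifts and turns the commanded pose from where the row before left it, along the tool's axes as they then stand; what a row does not reach is not made up. A row lasts 1/8 s, in which the tool goes at most 62.5 mm and 10.7 degrees, less where a joint would pass 70% of its speed; a pose out of reach is approached as far as the arm can. A call is refused whole if a number of a shift passes 6.25 or a number of a turn 10.7, either way. A call with a gripper value outside its range is refused whole. The fingers move at their own pace and stop on an object; "newtons" is the grip in N (left out, the last holds). Time passes only in rows, so rows that do not move let the fingers close. It gives the time, the measured TCP pose, the force, the opening and the grip force at its end, in the units of the state.
- bot.get_state(): the state, without advancing time (a new reading comes with each control period).
- read_camera(name): name is "scene" or "top"; returns the picture (384x512x3 uint8, red, green, blue); there is no depth.
- calibration(name): a dict with "mtx" (3x3 intrinsics, pixels), "cam_to_world" (4x4, takes a point from camera to world coordinates). Camera axes: x right, y up, looking along -z (the intrinsics and any distortion apply to the point x, -y, -z); pixel columns grow to the right and rows downward; lengths in m; the calibration is good to about 2 mm. A picture is of the moment at which its call begins. calibration takes no time and is no camera call.
- bot.hand_in(): hands the job in; it is judged then, once.
Trained networks look in the newest picture that a camera, given by its name, has taken for a name from the list of things; names that differ only in an ending like _2 or _b are one class to them, and where a whole thing is asked for, a point or a joint stands for the part that bears it (a point fixed in the world has none). Each returns a list of dicts, best first, with "confidence" (0 to 1); they miss things now and then, are a little off and sometimes report something else, mostly with a low value. They report only what shows in the picture. A call takes as long as a camera call. They do not tell look-alikes from the thing itself.
- look_for(camera, label): "uv" ([column, row] in pixels, amid what is visible of it).
- pinpoint(camera, label): "uv" ([column, row] in pixels: a listed point, or the origin of a listed thing).
The state is a dict: "t": time; "joints": joint angles; "qvel": joint speeds; "joint_torque": joint torques, N m; "tool_pos": TCP position; "tool_rot": TCP orientation; "contact_force": force on the tool from outside, world axes, zero at the start; "torque": the same for the moment, N m; "opening": finger opening in m; "gripper_force": force on a finger pad.
Only numpy, scipy, OpenCV 4.12 (cv2) and the standard library are available. Lean on these libraries where they do the work, as an engineer would, in place of code of your own. Each camera call takes 0.05 s, during which the arm holds its last target. There are 200 camera calls.

## Working session

There is one attempt and no reset: what is moved stays moved. The work goes in short steps, Python scripts to look and compute and a tool call to move; the robot and the scene stay as the last step left them, time stands still between calls to the robot, and variables do not carry over. Pictures are saved under pics/ and viewed, at most 10 in all, crops included, and the job is handed in when it is done.

Besides the shell and the picture viewer there is one more tool, called after "Emit:" as name([rows], argument=value, ...), one row to a line, values as JSON. jog_arm: Moves the arm, as the interface text tells. Its arguments: {"type":"object","properties":{"motion":{"type":"array"},"newtons":{"type":"number"}},"required":["motion"]}

```bash
mkdir -p pics
cat > h.py <<'E'
import numpy as np, cv2
from bench import bot, read_camera, calibration, look_for, pinpoint
def ray(cam,uv):
    c=calibration(cam); K=np.array(c["mtx"]); T=np.array(c["cam_to_world"])
    d=cv2.undistortPoints(np.array([[uv]],float),K,np.array(c.get("dist",np.zeros(5)),float)).ravel()
    return T[:3,3], T[:3,:3]@np.array([d[0],-d[1],-1.])
def atz(cam,uv,z):
    o,d=ray(cam,uv); return o+d*(z-o[2])/d[2]
def proj(cam,p):
    c=calibration(cam); T=np.linalg.inv(np.array(c["cam_to_world"])); q=T[:3,:3]@np.array(p)+T[:3,3]
    K=np.array(c["mtx"]); v=K@np.array([q[0],-q[1],-q[2]]); return v[:2]/v[2]
def tri(u1,u2):
    o1,d1=ray("scene",u1);o2,d2=ray("top",u2)
    s=np.linalg.lstsq(np.c_[d1,-d2],o2-o1,rcond=None)[0]
    a=o1+s[0]*d1;b=o2+s[1]*d2
    return (a+b)/2,np.linalg.norm(a-b)
E
python3 - <<'E'
from h import *
np.set_printoptions(precision=3,suppress=True)
for c in("scene","top"):
    im=read_camera(c); cv2.imwrite(f"pics/{c}0.png",cv2.resize(im[:,:,::-1],(800,600),interpolation=cv2.INTER_CUBIC))
    print(c,calibration(c))
    for l in ["press","stop","pad","collar","knob","knob_grip","figure","bowl","plumb_bob","stick0"]:
        print(l,[(np.round(r["uv"]).astype(int).tolist(),round(r["confidence"],2)) for r in pinpoint(c,l)[:4]],[(np.round(r["uv"]).astype(int).tolist(),round(r["confidence"],2)) for r in look_for(c,l)[:4]] if l=="figure" else "")
E
```

```text
scene {'mtx': array([[414.587,   0.   , 256.475],
       [  0.   , 414.587, 192.192],
       [  0.   ,   0.   ,   1.   ]]), 'cam_to_world': array([[-0.615, -0.553,  0.562,  1.235],
       [ 0.788, -0.447,  0.422,  0.474],
       [ 0.018,  0.703,  0.711,  0.928],
       [ 0.   ,  0.   ,  0.   ,  1.   ]])}
press [([219, 196], 0.74)] 
stop [] 
pad [] 
collar [([220, 172], 0.85)] 
knob [([218, 168], 0.65)] 
knob_grip [([218, 168], 0.62)] 
figure [([364, 318], 0.93), ([313, 203], 0.78), ([351, 260], 0.62)] [([364, 250], 0.73), ([327, 189], 0.73), ([350, 320], 0.57)]
bowl [([203, 146], 0.86), ([353, 261], 0.62)] 
plumb_bob [([274, 283], 0.48)] 
stick0 [([161, 190], 0.72), ([150, 185], 0.57)] 
top {'mtx': array([[381.588,   0.   , 253.512],
       [  0.   , 381.588, 187.098],
       [  0.   ,   0.   ,   1.   ]]), 'cam_to_world': array([[-0.019,  0.998, -0.052,  0.551],
       [-1.   , -0.02 , -0.007,  0.004],
       [-0.008,  0.052,  0.999,  1.261],
       [ 0.   ,  0.   ,  0.   ,  1.   ]])}
press [([306, 194], 0.88)] 
stop [([304, 187], 0.6), ([174, 211], 0.24)] 
pad [([312, 192], 0.38)] 
collar [([309, 192], 0.65)] 
knob [([310, 194], 0.47)] 
knob_grip [([312, 193], 0.77)] 
figure [([230, 247], 0.98), ([137, 169], 0.96), ([174, 212], 0.83)] [([144, 161], 0.97), ([168, 226], 0.92), ([225, 268], 0.75)]
bowl [([367, 236], 0.76), ([210, 153], 0.49)] 
plumb_bob [([211, 156], 0.4)] 
stick0 [([353, 166], 0.78), ([366, 163], 0.69), ([367, 236], 0.26)]
```

View pics/scene0.png

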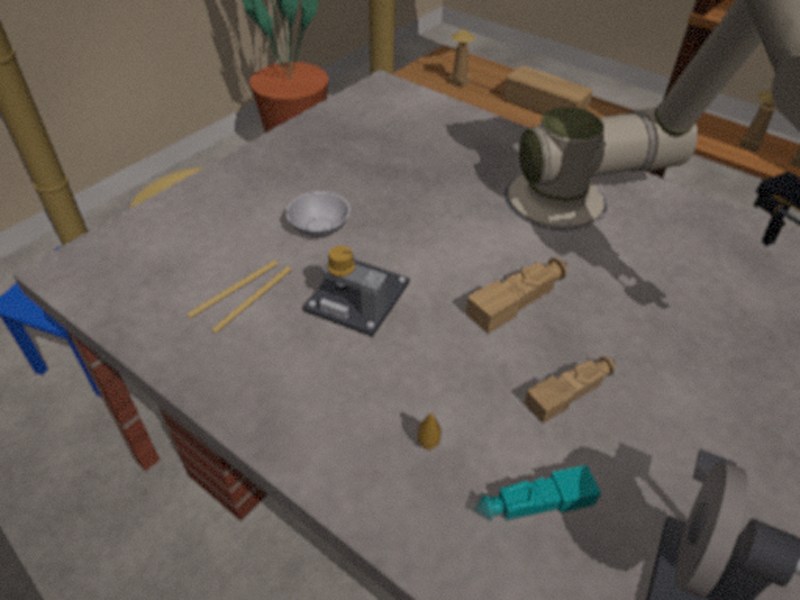

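View pics/top0.png

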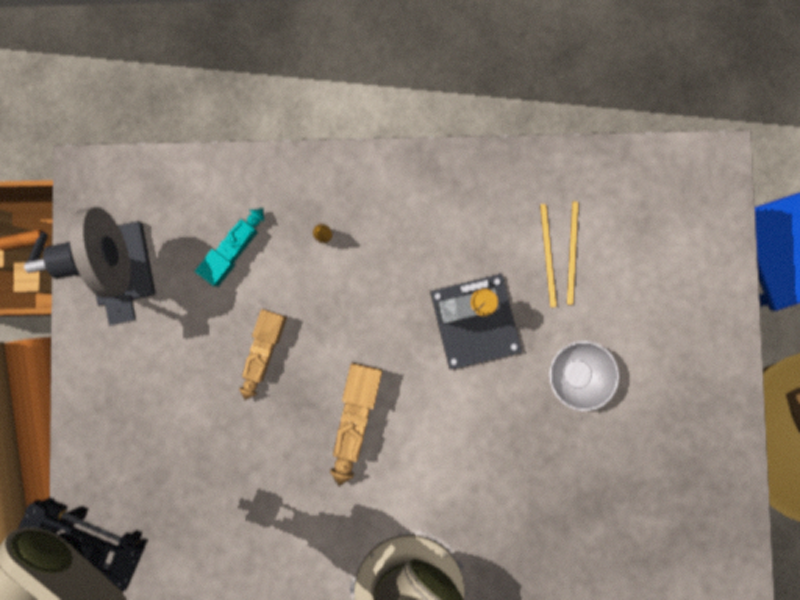

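Scene: there are three figure candidates in the top picture. Turquoise is at about (147,158), large pale wood at (227,272), and small pale wood at (168,225). The one meant is the small pale one: it isn't turquoise, and it's the smaller of the two wooden ones. The press is at (304,205) and its knob at (310,193). The bowl, bob and sticks are clear of the path. Next I'll confirm in one enlarged crop.

Run:
```python
from h import *
np.set_printoptions(precision=4,suppress=True)
im=read_camera("top"); b=im[:,:,::-1].copy()
a=cv2.resize(b[190:262,140:215],(400,384),interpolation=cv2.INTER_CUBIC)
c=cv2.resize(b[168:240,268:343],(400,384),interpolation=cv2.INTER_CUBIC)
cv2.imwrite("pics/crop1.png",np.hstack([a,c]))
hsv=cv2.cvtColor(im,cv2.COLOR_RGB2HSV)
m=((hsv[...,0]>8)&(hsv[...,0]<25)&(hsv[...,1]>95)&(hsv[...,2]>80)).astype(np.uint8)
n,l,s,ce=cv2.connectedComponentsWithStats(m)
k=l[225,168]; print("figure",s[k]); 
pts=np.argwhere(l==k)[:,::-1].astype(float)
W=np.array([atz("top",p,.036)[:2] for p in pts])
mu=W.mean(0);u=np.linalg.svd(W-mu,full_matrices=False)[2][0]; u*=np.sign(u[0])
t=(W-mu)@u; v=(W-mu)@np.array([-u[1],u[0]])
print("mean",mu,"yaw",np.degrees(np.arctan2(u[1],u[0])),"ext",t.min(),t.max())
for q in np.arange(t.min(),t.max(),.012):
    i=(t>=q)&(t<q+.012); print(round(q,3),v[i].min(),v[i].max())
# press plate
g=cv2.cvtColor(im,cv2.COLOR_RGB2GRAY); print(g[215:217,296:300],g[240,300])
pm=(g<75).astype(np.uint8); pm[:160]=0;pm[250:]=0;pm[:,:265]=0;pm[:,345:]=0
n,l,s,ce=cv2.connectedComponentsWithStats(pm);k=l[218,300];print(s[k])
h=cv2.convexHull(np.argwhere(l==k)[:,::-1].astype(np.float32)); r=cv2.minAreaRect(h);bx=cv2.boxPoints(r);print(bx)
for p in bx: print(atz("top",p,.015))
for z,uv in((.113,(310,193)),(.141,(310,193))):print(atz("top",uv,z))
print(tri((218,168),(312,193)))
```

```text
figure [154 198  29  57 773]
mean [0.5036 0.2929] yaw -18.808757778002338 ext -0.10282354293392724 0.07949294730579778
-0.103 -0.01324776331943566 0.01314385447313966
-0.091 -0.016294935934738453 0.015154398225975084
-0.079 -0.012334420194919543 0.012069850244198392
-0.067 -0.021531274455125735 0.021161409739865182
-0.055 -0.021578756808529453 0.021130256085867813
-0.043 -0.021626275544773078 0.022107532050300773
-0.031 -0.021673830705689543 0.022076713202091057
-0.019 -0.02172142233317599 0.021036651688314652
-0.007 -0.020765925238209366 0.022015004521805846
0.005 -0.021864416434991575 0.020942831558906836
0.017 -0.024972220998474744 0.025997415341870868
0.029 -0.027078508870443493 0.02700915360580878
0.041 -0.027128291799880626 0.02695110343439824
0.053 -0.027178113010442654 0.026922044835525426
0.065 -0.02722797254630149 0.026892963860131767
0.077 -0.02114523355737085 0.02585019372822752
[[76 76 74 71]
 [75 77 74 73]] 170
[281 179  51  54 834]
[[275.426  191.1206]
 [320.246  176.6626]
 [334.9586 222.2714]
 [290.1385 236.7295]]
[ 0.6014 -0.0577  0.015 ]
[ 0.6458 -0.2052  0.015 ]
[ 0.4963 -0.2487  0.015 ]
[ 0.4523 -0.1021  0.015 ]
[ 0.5897 -0.1566  0.113 ]
[ 0.5888 -0.1526  0.141 ]
(array([ 0.5874, -0.1593,  0.1159]), np.float64(0.007108512272682658))
```

View pics/crop1.png

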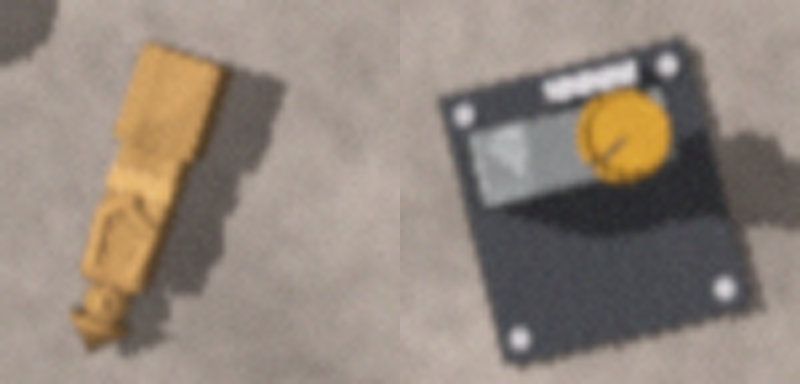

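The crop confirms the small pale farmer, face up, block at the upper end (crop (175,85)) and hat at (90,335). On the press, the plate corners are at crop (442,97), (685,38), (762,308) and (512,366), and the knob is at (624,136).

```bash
cat > fit.py <<'E'
from h import *
from scipy.optimize import least_squares
np.set_printoptions(precision=4,suppress=True)
C=[(442,97),(685,38),(762,308),(512,366),(624,136)]
uv=[np.array([268+(x-400)/5.333-.5,168+y/5.333-.5]) for x,y in C]
M=np.array([[.05,.09,.015],[.05,-.065,.015],[-.12,-.065,.015],[-.12,.09,.015],[0,0,.141]])
def P(p,m): c,s=np.cos(p[2]),np.sin(p[2]); return np.array([p[0]+c*m[0]-s*m[1],p[1]+s*m[0]+c*m[1],m[2]])
f=lambda p:np.concatenate([proj("top",P(p,m))-u for m,u in zip(M,uv)])
r=least_squares(f,[.59,-.155,.25]);print("press",r.x[:2],np.degrees(r.x[2]),r.fun)
# figure: rendered silhouette points by top view
im=read_camera("top")
hsv=cv2.cvtColor(im,cv2.COLOR_RGB2HSV)
m=((hsv[...,0]>8)&(hsv[...,0]<25)&(hsv[...,1]>95)&(hsv[...,2]>80)).astype(np.uint8)
n,l,s,ce=cv2.connectedComponentsWithStats(m);k=(l==l[225,168]).astype(np.uint8)
box=lambda x0,x1,w,h:np.array([[x,y,z] for x in(x0,x1) for y in(-w,w) for z in(0,h)])
def sil(p):
    o=np.zeros((384*4,512*4),np.uint8)
    for b in(box(-.03,.03,.025,.04),box(-.115,-.03,.02,.036)):
        q=np.array([proj("top",P(p,x)) for x in b]); cv2.fillConvexPoly(o,cv2.convexHull(((q+.5)*4).astype(np.int32)),255)
    return cv2.resize(o,(512,384),interpolation=cv2.INTER_AREA)/255.
from scipy.optimize import minimize
u=np.array([np.cos(np.radians(-18.8)),np.sin(np.radians(-18.8))]); x0=np.array([.5036,.2929])+u*.05
W=np.array([[atz("top",(c,r_),.038)[:2] for c in range(140,200)] for r_ in range(190,262)])
def cost(p):
    S=sil(p)[190:262,140:200]; a=(W-p[:2])@np.array([np.cos(p[2]),np.sin(p[2])])
    return (np.abs(S-k[190:262,140:200])*(a>-.11)).sum()
best=minimize(cost,[*x0,np.radians(-18.8)],method="Nelder-Mead",options=dict(initial_simplex=np.array([[*x0,-.33]]*4)+np.array([[0,0,0],[.006,0,0],[0,.006,0],[0,0,.06]])))
p=best.x;print("fig",p[:2],np.degrees(p[2]),best.fun,"grip",P(p,[-.085,0,0]))
print("scene knob",proj("scene",P(r.x,[0,0,.129])),"fig",proj("scene",P(p,[0,0,0])))
s=bot.get_state();print(s["t"],s["tool_pos"],s["tool_rot"],s["contact_force"])
E
python3 fit.py
```

```text
press [ 0.5898 -0.1558] 13.28602878900192 [-0.3697  0.4302 -0.0485 -0.293  -0.9897 -0.3829 -0.3187  0.6425  1.5569
 -0.36  ]Traceback (most recent call last):
  File "fit.py", line 23, in <module>
    W=np.array([[atz("top",(c,r_),.038)[:2] for c in range(140,200)] for r_ in range(190,262)])
                 ~~~^^^^^^^^^^^^^^^^^^^
  File "h.py", line 8, in atz
    o,d=ray(cam,uv); return o+d*(z-o[2])/d[2]
        ~~~^^^^^^^^
  File "h.py", line 4, in ray
    c=calibration(cam); K=np.array(c["mtx"]); T=np.array(c["cam_to_world"])
ValueError: time passes only in moves, steps and waits
```

```bash
python3 - <<'E'
s=open('h.py').read()
s=s.replace("def ray","import functools\ncalibration=functools.lru_cache(None)(calibration)\ndef ray",1)
open('h.py','w').write(s)
E
cat >> fit.py <<'E'
b=read_camera("scene")[:,:,::-1]
cv2.imwrite("pics/crop2.png",cv2.resize(b[145:220,185:275],(720,600),interpolation=cv2.INTER_CUBIC))
E
python3 fit.py
```

```text
press [ 0.5898 -0.1558] 13.28602878900192 [-0.3697  0.4302 -0.0485 -0.293  -0.9897 -0.3829 -0.3187  0.6425  1.5569
 -0.36  ]
fig [0.5509 0.2798] -19.154565141027213 51.521568627450975 grip [0.4706 0.3077 0.    ]
scene knob [216.906  165.4271] fig [348.7542 260.9325]
1.35 [0.2211 0.5036 0.2098] [[-0.9156  0.4021  0.    ]
 [ 0.4021  0.9156  0.    ]
 [ 0.      0.     -1.    ]] [ 0.1228 -0.9016  0.0471]
```

View pics/crop2.png

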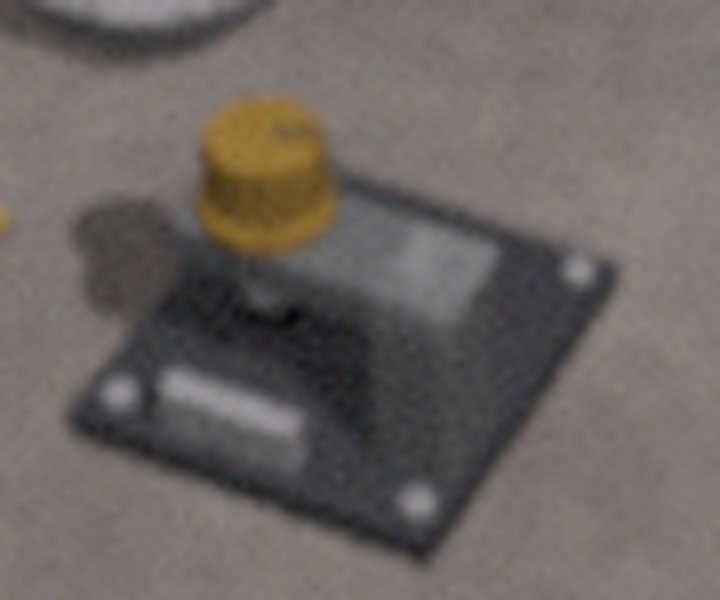

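The crop shows the knob top at (264,138), plate corners near (425,560), left (70,420) and right (615,276), and the white stop top at (232,405).

```bash
cat > fit2.py <<'E'
from h import *
from scipy.optimize import least_squares
np.set_printoptions(precision=4,suppress=True)
T=[(442,97),(685,38),(762,308),(512,366),(626,134)]
S=[(425,562),(70,420),(615,276),(264,138),(232,405)]
ut=[np.array([268+(x-400)/5.333-.5,168+y/5.333-.5]) for x,y in T]
us=[np.array([185+x/8-.5,145+y/8-.5]) for x,y in S]
MT=np.array([[.05,.09,.015],[.05,-.065,.015],[-.12,-.065,.015],[-.12,.09,.015],[0,0,.141]])
MS=np.array([[.05,.09,0],[.05,-.065,.0075],[-.12,.09,.0075],[0,0,.141],[.036,0,.037]])
def P(p,m): c,s=np.cos(p[2]),np.sin(p[2]); return np.array([p[0]+c*m[0]-s*m[1],p[1]+s*m[0]+c*m[1],m[2]])
f=lambda p:np.concatenate([proj("top",P(p,m))-u for m,u in zip(MT,ut)]+[proj("scene",P(p,m))-u for m,u in zip(MS,us)])
r=least_squares(f,[.59,-.155,.25],loss="soft_l1");print("press",r.x[:2],np.degrees(r.x[2]));print(f(r.x).reshape(-1,2))
k=tri(us[3],ut[4]);print("knob tri",k)
E
python3 fit2.py
```

```text
press [ 0.5882 -0.1563] 13.26760242014552
[[-0.1817  0.9045]
 [ 0.1465  0.1949]
 [-0.8087  0.1163]
 [-0.1447  1.1278]
 [ 1.3914  0.5549]
 [ 0.2919  1.6943]
 [-0.6799  1.3853]
 [ 0.0469  0.1168]
 [-0.5786  0.1743]
 [-0.6163  0.1857]]
knob tri (array([ 0.5899, -0.1519,  0.1452]), np.float64(0.0005504219853648778))
```

Emit:
jog_arm([
  [8.8,0,0,0,0,0,-4.5],
  [8.8,-5,-1.72,1.5,0,0,0],
  [8.8,-5,-1.72,1.5,0,0,0],
  [8.8,-5,-1.72,1.5,0,0,0],
  [8.8,-5,-1.72,1.5,0,0,0],
  [8.8,-5,-1.72,1.5,0,0,0],
  [8.8,-5,-1.73,1.5,0,0,0],
  [8.8,0,0,0,0,0,0],
], newtons=15)

```text
t: 2.4
tool_pos: [0.4723, 0.3051, 0.1185]
tool_rot: [[-0.943, 0.333, -0.002], [0.333, 0.943, -0.001], [0.001, -0.001, -1.0]]
contact_force: [-0.4, 0.8, 0.3]
opening: 0.0884
gripper_force: 0.0
```

Emit:
jog_arm([
  [8.8,0,0,3,0,0,0],
  [8.8,0,0,3,0,0,0],
  [8.8,0,0,3,0,0,0],
  [8.8,0,0,2.0,0,0,0],
  [8.8,0,0,0,0,0,0],
  [2,0,0,0,0,0,0],
  [2,0,0,0,0,0,0],
  [2,0,0,0,0,0,0],
], newtons=15)

```text
t: 3.4
tool_pos: [0.4707, 0.3075, 0.0104]
tool_rot: [[-0.944, 0.329, 0.001], [0.329, 0.944, 0.0], [-0.001, 0.001, -1.0]]
contact_force: [0.6, 1.2, 0.1]
opening: 0.0602
gripper_force: 0.0
```

Emit:
jog_arm([
  [2,0,0,0,0,0,0],
  [2,0,0,0,0,0,0],
  [2,0,0,0,0,0,0],
])

```text
t: 3.78
tool_pos: [0.4705, 0.3073, 0.0098]
tool_rot: [[-0.944, 0.329, -0.0], [0.329, 0.944, -0.0], [0.0, -0.0, -1.0]]
contact_force: [-0.4, 0.4, 0.1]
opening: 0.0303
gripper_force: 0.0
```

Run:
```python
from h import *
s=bot.get_state();print(s["opening"],s["gripper_force"])
a=read_camera("scene")[:,:,::-1];b=read_camera("top")[:,:,::-1]
cv2.imwrite("pics/c3.png",np.hstack([cv2.resize(a[200:300,310:410],(400,400),interpolation=2),cv2.resize(b[170:270,120:220],(400,400),interpolation=2)]))
```

```text
0.030301371489235337 0.0
```

View pics/c3.png

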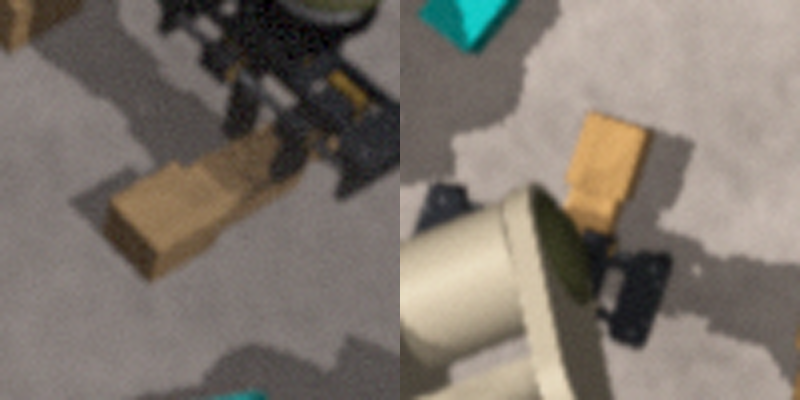

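The fingers straddle the body at left-panel (265,130), in front of the hat, as intended, but no force is reported yet. I'll let them close further.

Emit:
jog_arm([
  [1,0,0,0,0,0,0],
  [1,0,0,0,0,0,0],
  [1,0,0,0,0,0,0],
], newtons=15)

```text
t: 4.25
tool_pos: [0.4704, 0.3073, 0.0097]
tool_rot: [[-0.944, 0.329, -0.0], [0.329, 0.944, -0.0], [0.0, -0.0, -1.0]]
contact_force: [-0.1, -0.3, 0.8]
opening: 0.01
gripper_force: 0.0
```

Run:
```python
from h import *
s=bot.get_state();print(s["opening"],s["gripper_force"],s["tool_pos"])
a=read_camera("scene")[:,:,::-1].copy()
p=np.array(s["tool_pos"]);y=np.array(s["tool_rot"])[:,1]
big=cv2.resize(a[190:290,320:420],(600,600),interpolation=2)
for q,c in((p,(0,0,255)),(p+.005*y,(255,0,0)),(p-.005*y,(255,0,0)),([.4706,.3077,.036],(0,255,0)),([.5509,.2798,.04],(0,255,0))):
    u=(proj("scene",q)-[320,190]+.5)*6;print(u);cv2.circle(big,tuple(int(v) for v in u),4,c,-1)
cv2.imwrite("pics/c4.png",big)
```

```text
0.009978027290977423 0.0 [0.47043735 0.30730951 0.00972847]
[316.53224747 334.81247101]
[324.15677164 342.15571533]
[308.9462016  327.50628546]
[329.63384254 300.22274034]
[191.49358534 375.52913132]
```

View pics/c4.png

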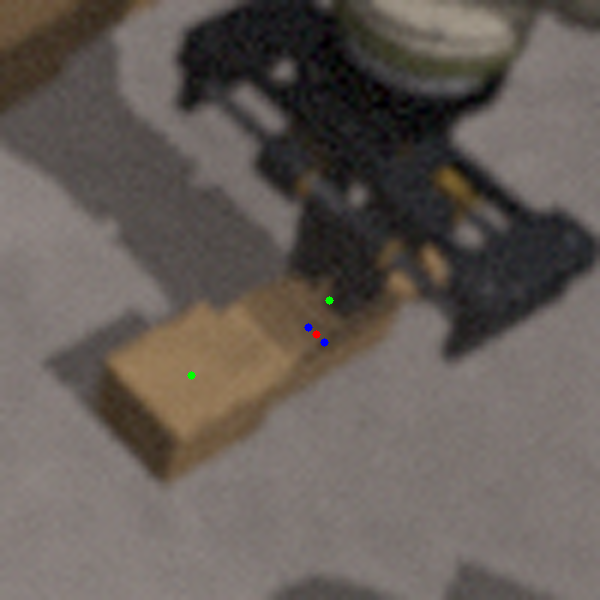

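The picture shows the shut fingertips at (340,300), hovering over the body's top at z≈0.036, instead of at the projected TCP, the red dot at (316,335). The x and y agree, but the tips are about 25–30 mm higher than the pose reading says. I'll open and step down carefully, watching the force.

Emit:
jog_arm([
  [8.8,0,0,-1,0,0,0],
  [8.8,0,0,0,0,0,0],
  [8.8,0,0,0,0,0,0],
  [8.8,0,0,0,0,0,0],
  [8.8,0,0,0,0,0,0],
  [8.8,0,0,0,0,0,0],
  [8.8,0,0,1,0,0,0],
  [8.8,0,0,0.5,0,0,0],
])

```text
t: 5.3
tool_pos: [0.4701, 0.3071, 0.0038]
tool_rot: [[-0.944, 0.329, -0.001], [0.329, 0.944, -0.0], [0.001, -0.001, -1.0]]
contact_force: [-0.4, -0.1, 1.1]
opening: 0.0873
gripper_force: 0.0
```

Run:
```python
from h import *
s=bot.get_state();print(s["opening"],s["gripper_force"],s["tool_pos"],s["contact_force"])
p=np.array(s["tool_pos"]);y=np.array(s["tool_rot"])[:,1]
L=[]
for cam,(r0,c0) in(("scene",(190,320)),("top",(190,120))):
    a=read_camera(cam)[:,:,::-1]
    big=cv2.resize(a[r0:r0+80,c0:c0+80],(400,400),interpolation=2)
    for q,c in((p+.044*y,(255,0,0)),(p-.044*y,(255,0,0)),(p+.044*y+[0,0,.03],(0,255,0)),(p-.044*y+[0,0,.03],(0,255,0))):
        u=(proj(cam,q)-[c0,r0]+.5)*5;cv2.circle(big,tuple(int(v) for v in u),3,c,-1)
    L.append(big)
cv2.imwrite("pics/c5.png",np.hstack(L))
```

```text
0.08727308343764463 0.0 [0.47007085 0.30714864 0.00378967] [-0.44823796 -0.06955109  1.06575845]
```

View pics/c5.png

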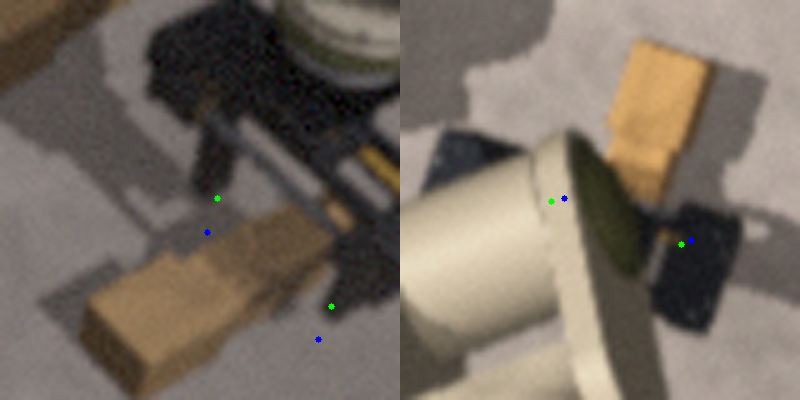

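The tips coincide with the points drawn 30 mm above the reported TCP (green), so the reading is about 28–30 mm low in z. I'll go down another 2 cm, then feel for the table.

Emit:
jog_arm([
  [8.8,0,0,0.5,0,0,0],
  [8.8,0,0,0.5,0,0,0],
  [8.8,0,0,0.5,0,0,0],
  [8.8,0,0,0.3,0,0,0],
  [8.8,0,0,0,0,0,0],
])

```text
t: 6.02
tool_pos: [0.4704, 0.3073, -0.0135]
tool_rot: [[-0.944, 0.329, -0.0], [0.329, 0.944, -0.0], [0.0, -0.0, -1.0]]
contact_force: [0.3, -0.6, 0.5]
opening: 0.088
gripper_force: 0.0
```

Emit:
jog_arm([
  [8.8,0,0,0.3,0,0,0],
  [8.8,0,0,0.3,0,0,0],
  [8.8,0,0,0,0,0,0],
])

```text
t: 6.4
tool_pos: [0.4703, 0.3073, -0.0195]
tool_rot: [[-0.944, 0.329, -0.0], [0.329, 0.944, -0.0], [0.0, -0.0, -1.0]]
contact_force: [-0.6, 0.5, 0.7]
opening: 0.0878
gripper_force: 0.0
```

Emit:
jog_arm([
  [2,0,0,0,0,0,0],
  [2,0,0,0,0,0,0],
  [2,0,0,0,0,0,0],
  [2,0,0,0,0,0,0],
  [2,0,0,0,0,0,0],
  [2,0,0,0,0,0,0],
], newtons=20)

```text
t: 7.15
tool_pos: [0.4705, 0.3073, -0.0192]
tool_rot: [[-0.944, 0.329, 0.0], [0.329, 0.944, 0.0], [-0.0, 0.0, -1.0]]
contact_force: [-1.1, 0.4, 1.7]
opening: 0.0398
gripper_force: 20.0
```

Gripped at 39.8 mm opening with 20 N, which matches the 40 mm body. On the table the pose reads z=-0.019, so the bed contact should come at about -0.004. Now lift, turn and carry.

Emit:
jog_arm([
  [2,0,0,-2,0,0,0],
  [2,0,0,-3,0,0,0],
  [2,0,0,-3.5,0,0,-8.1],
  [2,0,0,-3.5,0,0,-8.1],
  [2,0,0,0,0,0,-8.1],
  [2,0,0,0,0,0,-8.1],
  [2,0.8,-2.7,0,0,0,0],
  [2,1.55,-5.3,0,0,0,0],
], newtons=30)

```text
t: 8.15
tool_pos: [0.4655, 0.224, 0.1003]
tool_rot: [[-0.973, -0.231, -0.0], [-0.231, 0.973, 0.0], [0.0, 0.0, -1.0]]
contact_force: [1.1, -0.2, -1.8]
opening: 0.0396
gripper_force: 30.0
```

Emit:
jog_arm([
  [2,1.55,-5.3,0,0,0,0],
  [2,1.55,-5.3,0,0,0,0],
  [2,1.55,-5.3,0,0,0,0],
  [2,1.55,-5.3,0,0,0,0],
  [2,1.55,-5.3,0,0,0,0],
  [2,1.55,-5.3,0,0,0,0],
  [2,1.55,-5.3,0,0,0,0],
  [2,0.8,-2.7,0,0,0,0],
])

```text
t: 9.15
tool_pos: [0.4427, -0.1925, 0.1006]
tool_rot: [[-0.974, -0.226, -0.0], [-0.226, 0.974, -0.0], [0.0, -0.0, -1.0]]
contact_force: [0.7, 0.3, -2.1]
opening: 0.0398
gripper_force: 30.0
```

Emit:
jog_arm([
  [2,0,0,0,0,0,0],
  [2,0,0,2,0,0,0],
  [2,0,0,2,0,0,0],
  [2,0,0,0,0,0,0],
])

```text
t: 9.65
tool_pos: [0.4425, -0.1884, 0.0598]
tool_rot: [[-0.973, -0.229, -0.003], [-0.229, 0.973, 0.002], [0.002, 0.003, -1.0]]
contact_force: [-0.1, 0.2, -1.0]
opening: 0.04
gripper_force: 30.0
```

Run:
```python
from h import *
s=bot.get_state();print(s["opening"],s["gripper_force"],s["tool_pos"],s["tool_rot"],s["contact_force"])
L=[]
for cam,(r0,c0) in(("scene",(130,190)),("top",(160,260))):
    a=read_camera(cam)[:,:,::-1]
    L.append(cv2.resize(a[r0:r0+100,c0:c0+100],(400,400),interpolation=2))
cv2.imwrite("pics/c6.png",np.hstack(L))
```

```text
0.03997455077283135 29.999700598418713 [ 0.4425223  -0.18844197  0.05984239] [[-0.97338925 -0.2291423  -0.00267784]
 [-0.22914826  0.9733891   0.00217707]
 [ 0.00210772  0.00273276 -0.99999404]] [-0.07546962  0.192513   -1.04250166]
```

View pics/c6.png

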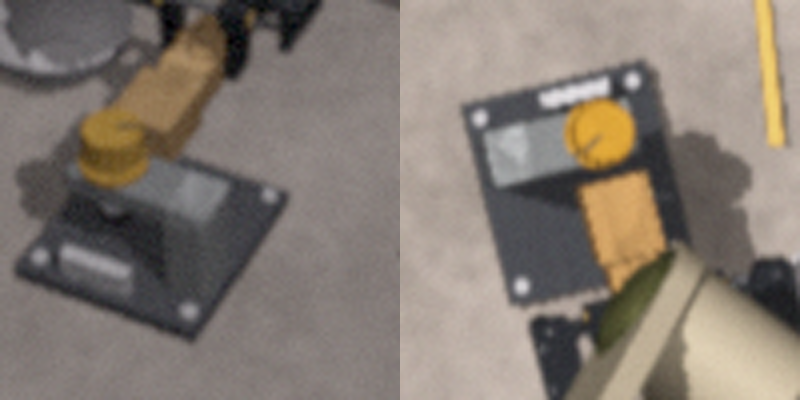

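The block hangs over the bed, square to the press, with its top centre at right-panel (623,220). The knob is at (600,132). I'll check the sideways offset numerically.

Run:
```python
from h import *
u=np.array([np.cos(np.radians(13.3)),np.sin(np.radians(13.3))]);v=np.array([-u[1],u[0]])
for px in((622,183),(585,190),(648,173),(664,243),(608,275)):
    w=atz("top",(260+(px[0]-400)/4-.5,160+px[1]/4-.5),.119)[:2]-[.589,-.1545]
    print(px,w@u,w@v)
s=np.array(bot.get_state()["tool_pos"])[:2]-[.589,-.1545];print(s@u,s@v)
```

```text
(622, 183) -0.03884080182203509 -0.0063757376791346975
(585, 190) -0.03701956172703877 0.02167741126304963
(648, 173) -0.036458868114324326 -0.027066851165989576
(664, 243) -0.08975354472601943 -0.025162503458502728
(608, 275) -0.10234355445819716 0.021272122641663345
-0.14967733854250848 -0.0004764014047258791
```

Emit:
jog_arm([
  [2,0,0.2,1.5,0,0,0],
  [2,0,0,1.5,0,0,0],
  [2,0,0,1.5,0,0,0],
  [2,0,0,1.0,0,0,0],
  [2,0,0,0.4,0,0,0],
  [2,0,0,0,0,0,0],
])

```text
t: 10.5
tool_pos: [0.4429, -0.1881, 0.002]
tool_rot: [[-0.974, -0.228, 0.0], [-0.228, 0.974, -0.0], [-0.0, -0.0, -1.0]]
contact_force: [0.1, -0.2, -1.5]
opening: 0.0398
gripper_force: 30.0
```

Emit:
jog_arm([
  [2,0,0,0.2,0,0,0],
  [2,0,0,0.2,0,0,0],
  [2,0,0,0,0,0,0],
])

```text
t: 10.88
tool_pos: [0.4427, -0.1881, -0.0023]
tool_rot: [[-0.974, -0.228, -0.0], [-0.228, 0.974, 0.0], [0.0, 0.0, -1.0]]
contact_force: [0.3, 0.3, -1.1]
opening: 0.0401
gripper_force: 30.0
```

Emit:
jog_arm([
  [2,0,0,0.1,0,0,0],
  [2,0,0,0.1,0,0,0],
  [2,0,0,0,0,0,0],
])

```text
t: 11.25
tool_pos: [0.4428, -0.1881, -0.0042]
tool_rot: [[-0.974, -0.228, 0.0], [-0.228, 0.974, -0.0], [-0.0, -0.0, -1.0]]
contact_force: [-0.1, -0.4, -0.7]
opening: 0.04
gripper_force: 30.0
```

Emit:
jog_arm([
  [2,-1,0,0,0,0,0],
  [2,-1,0,0,0,0,0],
  [2,-1,0,0,0,0,0],
  [2,-1,0,0,0,0,0],
  [2,-1,0,0,0,0,0],
  [2,-0.5,0,0,0,0,0],
  [2,0,0,0,0,0,0],
])

```text
t: 12.12
tool_pos: [0.4968, -0.1755, -0.0042]
tool_rot: [[-0.974, -0.228, 0.001], [-0.228, 0.974, -0.0], [-0.001, -0.0, -1.0]]
contact_force: [1.5, -0.6, 0.3]
opening: 0.0397
gripper_force: 30.0
```

Emit:
jog_arm([
  [2,-0.2,0,0,0,0,0],
  [2,-0.1,0,0,0,0,0],
  [2,-0.1,0,0,0,0,0],
  [2,0,0,0,0,0,0],
], newtons=10)

```text
t: 12.62
tool_pos: [0.5002, -0.1746, -0.0042]
tool_rot: [[-0.974, -0.228, 0.0], [-0.228, 0.974, 0.0], [-0.0, 0.0, -1.0]]
contact_force: [-0.0, -0.1, 0.5]
opening: 0.0401
gripper_force: 10.0
```

Moving on in 1 mm steps, with a light 10 N grip so that it slips before it rams.

Emit:
jog_arm([
  [2,-0.1,0,0,0,0,0],
  [2,-0.1,0,0,0,0,0],
  [2,-0.1,0,0,0,0,0],
  [2,0,0,0,0,0,0],
])

```text
t: 13.12
tool_pos: [0.5033, -0.1739, -0.0042]
tool_rot: [[-0.974, -0.228, 0.0], [-0.228, 0.974, -0.0], [-0.0, -0.0, -1.0]]
contact_force: [-0.3, 0.6, -0.0]
opening: 0.04
gripper_force: 10.0
```

Emit:
jog_arm([
  [2,-0.1,0,0,0,0,0],
  [2,-0.1,0,0,0,0,0],
  [2,0,0,0,0,0,0],
])

```text
t: 13.5
tool_pos: [0.5052, -0.1735, -0.0042]
tool_rot: [[-0.974, -0.228, 0.0], [-0.228, 0.974, -0.0], [-0.0, -0.0, -1.0]]
contact_force: [-0.2, 0.2, -0.0]
opening: 0.0399
gripper_force: 10.0
```

Emit:
jog_arm([
  [2,-0.1,0,0,0,0,0],
  [2,-0.1,0,0,0,0,0],
  [2,0,0,0,0,0,0],
])

```text
t: 13.88
tool_pos: [0.5069, -0.173, -0.0042]
tool_rot: [[-0.974, -0.228, -0.0], [-0.228, 0.974, 0.0], [0.0, 0.0, -1.0]]
contact_force: [-2.7, -0.5, 1.0]
opening: 0.0399
gripper_force: 10.0
```

Emit:
jog_arm([
  [2,-0.1,0,0,0,0,0],
  [2,0,0,0,0,0,0],
])

```text
t: 14.12
tool_pos: [0.5069, -0.1729, -0.0043]
tool_rot: [[-0.974, -0.228, -0.002], [-0.228, 0.974, 0.0], [0.002, 0.001, -1.0]]
contact_force: [-7.8, -2.1, 4.7]
opening: 0.0399
gripper_force: 10.0
```

Emit:
jog_arm([
  [2,-0.05,0,0,0,0,0],
  [2,0,0,0,0,0,0],
])

```text
t: 14.38
tool_pos: [0.5069, -0.1728, -0.0043]
tool_rot: [[-0.974, -0.228, -0.003], [-0.228, 0.974, 0.0], [0.003, 0.001, -1.0]]
contact_force: [-10.4, -3.3, 4.8]
opening: 0.0398
gripper_force: 10.0
```

Firm contact at about 11 N, and the TCP is at press x ≈ -84 mm as expected. Relax the push, then release.

Emit:
jog_arm([
  [2,0.12,0,0,0,0,0],
  [2,0,0,0,0,0,0],
  [5.5,0,0,0,0,0,0],
  [5.5,0,0,0,0,0,0],
  [7,0,0,0,0,0,0],
  [7,0,0,0,0,0,0],
  [7,0,0,0,0,0,0],
])

```text
t: 15.25
tool_pos: [0.5074, -0.1729, -0.0042]
tool_rot: [[-0.974, -0.228, 0.0], [-0.228, 0.974, -0.0], [-0.0, -0.0, -1.0]]
contact_force: [-0.3, -0.4, 0.2]
opening: 0.0701
gripper_force: 0.0
```

Emit:
jog_arm([
  [7,0.4,0,-2,0,0,0],
  [7,0.4,0,-4,0,0,0],
  [7,0,0,-5,0,0,0],
  [7,0,0,-5,0,0,0],
  [8.8,3,0,-3,0,0,0],
  [8.8,6,0,0,0,0,0],
  [8.8,6,0,0,0,0,0],
  [8.8,0,0,0,0,0,0],
])

```text
t: 16.25
tool_pos: [0.351, -0.2093, 0.186]
tool_rot: [[-0.975, -0.224, -0.0], [-0.224, 0.975, -0.0], [0.0, -0.0, -1.0]]
contact_force: [1.2, 0.2, -0.0]
opening: 0.0879
gripper_force: 0.0
```

Run:
```python
from h import *
s=bot.get_state();print(s["opening"],s["tool_pos"],s["joints"],s["contact_force"])
L=[]
for cam,(r0,c0) in(("scene",(130,190)),("top",(160,260))):
    a=read_camera(cam)[:,:,::-1]
    L.append(cv2.resize(a[r0:r0+100,c0:c0+100],(400,400),interpolation=2))
cv2.imwrite("pics/c7.png",np.hstack(L))
```

```text
0.08791938599395294 [ 0.35104593 -0.20925596  0.1860347 ] [-4.74979051e+01  8.85082144e+00  9.71477202e+01 -1.43923468e-02
  7.40049970e+01 -1.50460298e+02] [ 1.20679949  0.21718284 -0.01156938]
```

View pics/c7.png

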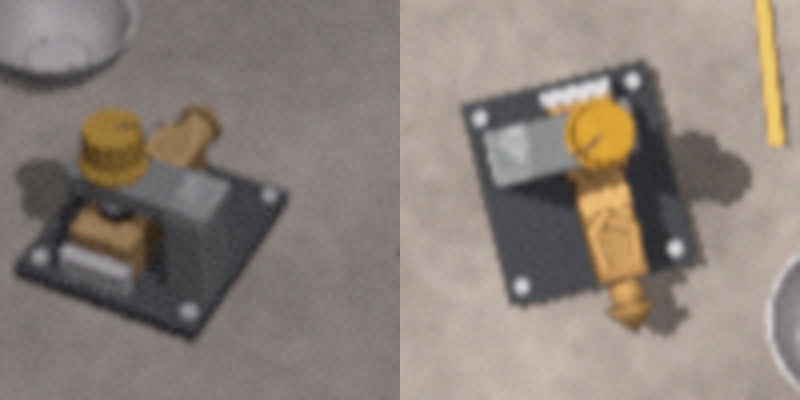

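The farmer lies flat and square on the bed, block under the pad against the stop (left panel (105,240), stop (95,265)), and the hand is clear. To get the true fingertip height before gripping above the collar, I'll touch the bare table here gently, with the fingers at knob width.

Emit:
jog_arm([
  [5,0,0,4,0,0,0],
  [5,0,0,5,0,0,0],
  [5,0,0,5,0,0,0],
  [5,0,0,4,0,0,0],
  [5,0,0,1.5,0,0,0],
  [5,0,0,0.5,0,0,0],
  [5,0,0,0,0,0,0],
])

```text
t: 17.23
tool_pos: [0.3542, -0.209, -0.0142]
tool_rot: [[-0.973, -0.229, 0.0], [-0.229, 0.973, -0.0], [-0.0, -0.0, -1.0]]
contact_force: [-0.8, 0.1, -0.5]
opening: 0.05
gripper_force: 0.0
```

Emit:
jog_arm([
  [5,0,0,0.2,0,0,0],
  [5,0,0,0.2,0,0,0],
  [5,0,0,0.1,0,0,0],
  [5,0,0,0,0,0,0],
])

```text
t: 17.73
tool_pos: [0.3535, -0.209, -0.0192]
tool_rot: [[-0.974, -0.228, 0.0], [-0.228, 0.974, -0.0], [-0.0, -0.0, -1.0]]
contact_force: [0.6, -0.4, 0.8]
opening: 0.0501
gripper_force: 0.0
```

Emit:
jog_arm([
  [5,0,0,0.2,0,0,0],
  [5,0,0,0.2,0,0,0],
  [5,0,0,0,0,0,0],
])

```text
t: 18.1
tool_pos: [0.3534, -0.2089, -0.0234]
tool_rot: [[-0.974, -0.228, -0.0], [-0.228, 0.974, 0.0], [0.0, 0.0, -1.0]]
contact_force: [-0.1, 0.5, 0.3]
opening: 0.0497
gripper_force: 0.0
```

Emit:
jog_arm([
  [5,0,0,0.1,0,0,0],
  [5,0,0,0.1,0,0,0],
  [5,0,0,0,0,0,0],
])

```text
t: 18.48
tool_pos: [0.3535, -0.209, -0.0253]
tool_rot: [[-0.974, -0.228, -0.0], [-0.228, 0.974, 0.0], [0.0, 0.0, -1.0]]
contact_force: [-0.6, 0.5, 0.9]
opening: 0.0496
gripper_force: 0.0
```

Emit:
jog_arm([
  [5,0,0,0.1,0,0,0],
  [5,0,0,0.1,0,0,0],
  [5,0,0,0,0,0,0],
])

```text
t: 18.85
tool_pos: [0.3535, -0.209, -0.0273]
tool_rot: [[-0.974, -0.228, -0.0], [-0.228, 0.974, 0.0], [0.0, 0.0, -1.0]]
contact_force: [0.5, -0.2, 0.6]
opening: 0.0498
gripper_force: 0.0
```

Emit:
jog_arm([
  [5,0,0,0.1,0,0,0],
  [5,0,0,0.1,0,0,0],
  [5,0,0,0,0,0,0],
])

```text
t: 19.23
tool_pos: [0.3535, -0.209, -0.0286]
tool_rot: [[-0.974, -0.228, 0.0], [-0.228, 0.974, -0.0], [-0.0, -0.001, -1.0]]
contact_force: [-2.4, 2.4, 13.5]
opening: 0.0502
gripper_force: 7.0
```

Emit:
jog_arm([
  [5,0,0,0.1,0,0,0],
  [5,0,0,0.1,0,0,0],
  [5,0,0,0,0,0,0],
])

```text
t: 19.6
tool_pos: [0.3536, -0.2091, -0.0288]
tool_rot: [[-0.974, -0.228, 0.002], [-0.228, 0.974, -0.002], [-0.001, -0.002, -1.0]]
contact_force: [-7.4, 5.3, 52.7]
opening: 0.0497
gripper_force: 26.4
```

The table is felt at a reading of -0.0283, so true height = reading + 28 mm. For the knob I want the tips at 117 mm true, i.e. a reading of 0.089. Now raise and move over the knob.

Emit:
jog_arm([
  [8.8,0,0,-4,0,0,0],
  [8.8,0,0,-5,0,0,0],
  [8.8,0,0,-5,0,0,0],
  [8.8,0,0,-5.1,0,0,0],
  [8.8,-4.2,0,0,0,0,0],
  [8.8,-5,0,0,0,0,0],
  [8.8,-5,0,0,0,0,0],
  [8.8,-5,0,0,0,0,0],
])

```text
t: 20.6
tool_pos: [0.5418, -0.1645, 0.1595]
tool_rot: [[-0.974, -0.228, -0.0], [-0.228, 0.974, 0.0], [0.0, 0.0, -1.0]]
contact_force: [0.6, 0.7, 1.2]
opening: 0.0878
gripper_force: 0.0
```

Emit:
jog_arm([
  [8.8,-3.5,0,0,0,0,0],
  [8.8,-1.5,0,0,0,0,0],
  [8.8,0,0,0,0,0,0],
  [8.8,0,0,1.5,0,0,0],
  [8.8,0,0,0,0,0,0],
])

```text
t: 21.22
tool_pos: [0.5878, -0.1537, 0.1432]
tool_rot: [[-0.974, -0.228, -0.003], [-0.228, 0.974, 0.001], [0.003, 0.002, -1.0]]
contact_force: [-0.5, 0.4, -0.2]
opening: 0.0877
gripper_force: 0.0
```

Run:
```python
from h import *
s=bot.get_state();print(s["t"],s["opening"],s["tool_pos"],s["tool_rot"],s["joints"],s["contact_force"],s["torque"])
p=np.array(s["tool_pos"])+[0,0,.028];y=np.array(s["tool_rot"])[:,1]
L=[]
for cam,(r0,c0) in(("scene",(110,170)),("top",(160,260))):
    a=read_camera(cam)[:,:,::-1]
    big=cv2.resize(a[r0:r0+100,c0:c0+100],(400,400),interpolation=2)
    for q,c in((p,(0,0,255)),(p+.044*y,(255,0,0)),(p-.044*y,(255,0,0)),(np.r_[p[:2],.141],(0,255,0))):
        u=(proj(cam,q)-[c0,r0]+.5)*4;cv2.circle(big,tuple(int(v) for v in u),3,c,-1)
    L.append(big)
cv2.imwrite("pics/c8.png",np.hstack(L))
```

```text
21.225 0.0877230052626731 [ 0.58775188 -0.15372398  0.14323013] [[-0.97377228 -0.22750574 -0.00294721]
 [-0.22751045  0.97377468  0.00136804]
 [ 0.00255868  0.00200268 -0.99999472]] [-2.58075289e+01  3.05930736e+01  7.07766124e+01 -3.00593709e-03
  7.88164588e+01 -1.28957384e+02] [-0.54053246  0.35943911 -0.1816094 ] [0.05919747 0.00393416 0.02326444]
```

View pics/c8.png

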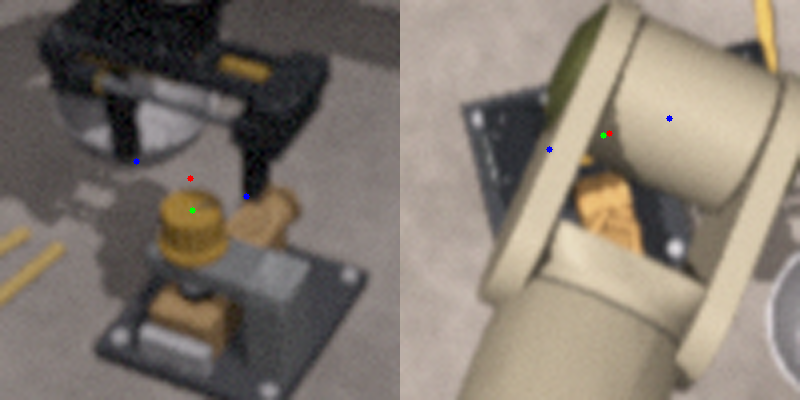

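The open fingers straddle the knob: knob top centre at left-panel (191,207), against the TCP's vertical at (193,211). Descending to the grip height and closing.

Emit:
jog_arm([
  [8.8,0,0,2,0,0,0],
  [8.8,0,0,2,0,0,0],
  [8.8,0,0,1.5,0,0,0],
  [8.8,0,0,0,0,0,0],
  [6,0,0,0,0,0,0],
  [6,0,0,0,0,0,0],
  [6,0,0,0,0,0,0],
], newtons=10)

```text
t: 22.2
tool_pos: [0.5893, -0.1538, 0.0902]
tool_rot: [[-0.974, -0.228, 0.001], [-0.228, 0.974, -0.0], [-0.001, -0.001, -1.0]]
contact_force: [-0.0, 0.3, -0.7]
opening: 0.0612
gripper_force: 0.0
```

Emit:
jog_arm([
  [3,0,0,0,0,0,0],
  [3,0,0,0,0,0,0],
  [3,0,0,0,0,0,0],
  [3,0,0,0,0,0,0],
], newtons=10)

```text
t: 22.7
tool_pos: [0.5893, -0.1542, 0.09]
tool_rot: [[-0.974, -0.228, 0.001], [-0.228, 0.974, -0.001], [-0.0, -0.001, -1.0]]
contact_force: [0.1, -4.3, 1.0]
opening: 0.0435
gripper_force: 10.0
```

Emit:
jog_arm([
  [3,0,-0.08,0.0,0,0,0],
  [3,0,0,0,0,0,0],
  [3,0,0,0,0,0,0],
], newtons=45)

```text
t: 23.08
tool_pos: [0.5893, -0.1543, 0.0899]
tool_rot: [[-0.974, -0.228, -0.0], [-0.228, 0.974, 0.0], [-0.0, 0.0, -1.0]]
contact_force: [-0.8, 0.2, 3.2]
opening: 0.0433
gripper_force: 45.0
```

```bash
cat > st.py <<'E'
from h import *
s=bot.get_state();R=np.array(s["tool_rot"]);print(round(s["t"],2),"yawx",np.degrees(np.arctan2(R[1,0],R[0,0])).round(2),"F",np.round(s["contact_force"],1),"M",np.round(s["torque"],3),"tau6",np.round(s["joint_torque"][5],3),"grip",s["opening"],s["gripper_force"],"xy",np.round(s["tool_pos"],4))
E
python3 st.py
```

```text
23.07 yawx -166.8 F [-0.8  0.2  3.2] M [ 0.268  0.128 -0.102] tau6 -0.048 grip 0.04330069601971969 44.99133428558707 xy [ 0.5893 -0.1543  0.0899]
```

Emit:
jog_arm([
  [3,0,0,0,0,0,3],
  [3,0,0,0,0,0,4],
  [3,0,0,0,0,0,4],
  [3,0,0,0,0,0,4],
  [3,0,0,0,0,0,3],
  [3,0,0,0,0,0,0],
  [3,0,0,0,0,0,0],
])

```text
t: 23.95
tool_pos: [0.5893, -0.1545, 0.0899]
tool_rot: [[-0.997, 0.083, 0.0], [0.083, 0.997, 0.0], [-0.0, 0.0, -1.0]]
contact_force: [0.3, 0.4, 3.3]
opening: 0.0431
gripper_force: 45.0
```

```bash
python3 st.py
```

```text
23.95 yawx 175.25 F [0.3 0.4 3.3] M [0.109 0.124 0.164] tau6 0.142 grip 0.04310755388227532 44.991450514644384 xy [ 0.5893 -0.1545  0.0899]
```

Emit:
jog_arm([
  [3,0,0,0,0,0,4],
  [3,0,0,0,0,0,4],
  [3,0,0,0,0,0,4],
  [3,0,0,0,0,0,3],
  [3,0,0,0,0,0,0],
  [3,0,0,0,0,0,0],
])

```text
t: 24.7
tool_pos: [0.5893, -0.1546, 0.0899]
tool_rot: [[-0.941, 0.338, 0.0], [0.338, 0.941, -0.0], [-0.0, -0.0, -1.0]]
contact_force: [-0.8, -0.4, 4.9]
opening: 0.0432
gripper_force: 45.0
```

```bash
python3 st.py
```

```text
24.7 yawx 160.26 F [-0.8 -0.4  4.9] M [-0.019  0.168  0.156] tau6 0.157 grip 0.04321974386778234 44.99198326840997 xy [ 0.5893 -0.1546  0.0899]
```

Emit:
jog_arm([
  [3,0,0,0,0,0,3],
  [3,0,0,0,0,0,3],
  [3,0,0,0,0,0,3],
  [3,0,0,0,0,0,0],
  [3,0,0,0,0,0,0],
])

```text
t: 25.32
tool_pos: [0.5893, -0.1547, 0.0899]
tool_rot: [[-0.877, 0.48, 0.0], [0.48, 0.877, -0.0], [-0.0, -0.0, -1.0]]
contact_force: [-2.2, -1.6, 5.5]
opening: 0.0429
gripper_force: 45.0
```

```bash
python3 st.py
```

```text
25.32 yawx 151.29 F [-2.2 -1.6  5.5] M [-0.154  0.204  0.074] tau6 0.091 grip 0.042927340561697704 44.99245896935463 xy [ 0.5893 -0.1547  0.0899]
```

Emit:
jog_arm([
  [3,0,0,0,0,0,3],
  [3,0,0,0,0,0,3],
  [3,0,0,0,0,0,3],
  [3,0,0,0,0,0,0],
  [3,0,0,0,0,0,0],
])

```text
t: 25.95
tool_pos: [0.5892, -0.1548, 0.0899]
tool_rot: [[-0.791, 0.612, -0.0], [0.612, 0.791, -0.0], [-0.0, -0.0, -1.0]]
contact_force: [-2.8, -2.3, 5.5]
opening: 0.0429
gripper_force: 45.0
```

```bash
python3 st.py
```

```text
25.95 yawx 142.29 F [-2.8 -2.3  5.5] M [-0.245  0.227  0.083] tau6 0.091 grip 0.04285578458960314 44.99294579029083 xy [ 0.5892 -0.1548  0.0899]
```

Emit:
jog_arm([
  [3,0,0,0,0,0,3],
  [3,0,0,0,0,0,3],
  [3,0,0,0,0,0,3],
  [3,0,0,0,0,0,0],
  [3,0,0,0,0,0,0],
])

```text
t: 26.58
tool_pos: [0.5892, -0.1549, 0.0899]
tool_rot: [[-0.686, 0.728, -0.0], [0.728, 0.686, -0.001], [-0.0, -0.001, -1.0]]
contact_force: [-0.8, -2.1, 5.0]
opening: 0.0429
gripper_force: 45.0
```

```bash
python3 st.py
```

```text
26.57 yawx 133.29 F [-0.8 -2.1  5. ] M [-0.304  0.29   0.117] tau6 0.13 grip 0.04294955884029132 44.99315723776817 xy [ 0.5892 -0.1549  0.0899]
```

Emit:
jog_arm([
  [3,0,0,0,0,0,3],
  [3,0,0,0,0,0,3],
  [3,0,0,0,0,0,3],
  [3,0,0,0,0,0,0],
  [3,0,0,0,0,0,0],
])

```text
t: 27.2
tool_pos: [0.5891, -0.155, 0.0899]
tool_rot: [[-0.563, 0.826, -0.0], [0.826, 0.563, -0.001], [-0.0, -0.001, -1.0]]
contact_force: [-2.7, -2.6, 5.3]
opening: 0.0431
gripper_force: 45.0
```

```bash
python3 st.py
```

```text
27.2 yawx 124.29 F [-2.7 -2.6  5.3] M [-0.349  0.361  0.178] tau6 0.159 grip 0.043117981103694955 44.993442725390196 xy [ 0.5891 -0.155   0.0899]
```

Emit:
jog_arm([
  [3,0,0,0,0,0,3],
  [3,0,0,0,0,0,3],
  [3,0,0,0,0,0,3],
  [3,0,0,0,0,0,0],
  [3,0,0,0,0,0,0],
])

```text
t: 27.82
tool_pos: [0.589, -0.155, 0.0899]
tool_rot: [[-0.427, 0.904, -0.0], [0.904, 0.427, -0.001], [-0.0, -0.001, -1.0]]
contact_force: [-3.1, -1.6, 5.4]
opening: 0.0433
gripper_force: 45.0
```

```bash
python3 st.py
```

```text
27.82 yawx 115.25 F [-3.1 -1.6  5.4] M [-0.417  0.438 -0.167] tau6 -0.146 grip 0.04332386699954129 44.993081744760275 xy [ 0.589  -0.155   0.0899]
```

The torque reversed from +0.18 to -0.17 N m, so the clutch is past 0.26 rad and the knob is pulling on. I'm easing towards rest at 0.52, about 8–10° further.

Emit:
jog_arm([
  [3,0,0,0,0,0,2],
  [3,0,0,0,0,0,2],
  [3,0,0,0,0,0,0],
  [3,0,0,0,0,0,0],
])

```text
t: 28.32
tool_pos: [0.589, -0.155, 0.0899]
tool_rot: [[-0.363, 0.932, -0.001], [0.932, 0.363, -0.001], [-0.0, -0.001, -1.0]]
contact_force: [-3.1, -3.5, 5.7]
opening: 0.0433
gripper_force: 45.0
```

```bash
python3 st.py
```

```text
28.32 yawx 111.27 F [-3.1 -3.5  5.7] M [-0.46   0.495 -0.058] tau6 -0.029 grip 0.04331531750201049 44.993653781712055 xy [ 0.589  -0.155   0.0899]
```

Emit:
jog_arm([
  [3,0,0,0,0,0,2],
  [3,0,0,0,0,0,0],
  [3,0,0,0,0,0,0],
])

```text
t: 28.7
tool_pos: [0.589, -0.155, 0.0899]
tool_rot: [[-0.33, 0.944, -0.001], [0.944, 0.33, -0.001], [-0.001, -0.001, -1.0]]
contact_force: [-3.4, -2.4, 4.8]
opening: 0.0427
gripper_force: 45.0
```

```bash
python3 st.py
```

```text
28.7 yawx 109.28 F [-3.4 -2.4  4.8] M [-0.448  0.482  0.088] tau6 0.076 grip 0.042673822430526885 44.993825275450945 xy [ 0.589  -0.155   0.0899]
```

The torque is back through zero, so it's resting near 0.52. Release and rise straight up.

Emit:
jog_arm([
  [6,0,0,0,0,0,0],
  [8.8,0,0,0,0,0,0],
  [8.8,0,0,0,0,0,0],
  [8.8,0,0,0,0,0,0],
  [8.8,0,0,0,0,0,0],
  [8.8,0,0,-2,0,0,0],
  [8.8,0,0,-4,0,0,0],
  [8.8,0,0,-5,0,0,0],
])

```text
t: 29.7
tool_pos: [0.5888, -0.1544, 0.2003]
tool_rot: [[-0.329, 0.944, -0.002], [0.944, 0.329, 0.001], [0.001, -0.001, -1.0]]
contact_force: [0.6, -0.8, 0.0]
opening: 0.0881
gripper_force: 0.0
```

Emit:
jog_arm([
  [8.8,2,4,0,0,0,0],
  [8.8,2,5,0,0,0,0],
  [8.8,2,5,0,0,0,0],
  [8.8,2,5,0,0,0,0],
  [8.8,0,0,0,0,0,0],
])

```text
t: 30.32
tool_pos: [0.7438, -0.0136, 0.1977]
tool_rot: [[-0.332, 0.943, -0.001], [0.943, 0.332, 0.001], [0.001, -0.001, -1.0]]
contact_force: [-0.9, -0.9, -0.1]
opening: 0.088
gripper_force: 0.0
```

```bash
python3 - <<'E'
from h import *
im=read_camera("top")
# rib angle (dark on knob top) and collar: print knob patch red-channel extremes
b=im[168:240,268:343];big=cv2.resize(b,None,fx=5.333,fy=5.333,interpolation=2)
hs=cv2.cvtColor(big,cv2.COLOR_RGB2HSV);yy,xx=np.mgrid[:big.shape[0],:big.shape[1]]
c=(226,134);d=np.hypot(xx-c[0],yy-c[1]);m=(d<48)&(d>8)
v=hs[...,2].astype(float)
for a in range(-180,180,15):
    A=np.degrees(np.arctan2(-(yy-c[1]),xx-c[0]));k=m&(abs((A-a+180)%360-180)<8)&(d<36);print(a,int(v[k].mean()),end="; ")
print()
for l in("figure","bowl","plumb_bob","stick0"):
    print(l,[(np.round(r["uv"]).tolist(),round(r["confidence"],2)) for r in pinpoint("top",l)[:3]])
E
python3 st.py
```

```text
-180 220; -165 219; -150 218; -135 215; -120 216; -105 221; -90 221; -75 224; -60 225; -45 227; -30 226; -15 223; 0 220; 15 219; 30 221; 45 212; 60 199; 75 204; 90 220; 105 217; 120 191; 135 180; 150 208; 165 220; 
figure [([303.0, 194.0], 0.76)]
bowl [([367.0, 236.0], 0.56)]
plumb_bob [([209.0, 154.0], 0.67)]
stick0 [([351.0, 166.0], 0.65), ([368.0, 161.0], 0.59)]
30.57 yawx 109.11 F [0.3 0.2 0. ] M [ 0.001  0.067 -0.018] tau6 -0.004 grip 0.0881615599376066 0.0 xy [ 0.7418 -0.0177  0.2005]
```

The rib has turned from about -135° to about 135°, consistent with the 84° cw the hand turned, so the grip didn't slip. The bystanders haven't moved and the hand is clear.

```bash
python3 -c "
from bench import bot
print(bot.hand_in())"
```

```text
the job is handed in; nothing more can be done
None
```

I've handed the job in, with no verdict returned: the farmer lies square against the stop under the pad, the knob was turned through one click (judged by the torque reversal and its return through zero) and released, and the hand is clear.

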